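# Draw the bolt of the blue sample safe with the hooked rod

### The arm

A 6-joint arm with a two-finger parallel gripper is mounted at the origin on the work surface. World frame = base frame: x ahead of the robot, y to its left, z up, the work surface at z = 0. Lengths are in m, angles in rad, forces in N, time in s.
With the tool pointing down it reaches from about 0.35 to 0.975 m from the base axis. Payload 4.9 kg.
Tool frame: the origin (TCP) lies between the finger pads, 19 mm behind the fingertips; this is the grasp point; z points along the fingers, y is the line along which they close (so a half turn about z gives the same grasp; the last joint's range is limited). The gripper opens to 85 mm and grips with 20 to 120 N. Pads are 22 mm wide; open, the fingers measure 114 mm over their backs; the gripper's body (76 mm by 85 mm) begins 54 mm behind the grasp point. The pads swing forward as they close: fully open they stand 13 mm farther back than shut.
Start: joints at [-1.458, 0.053, 1.613, -0, 1.476, -0.119], TCP at [0.144, -0.608, 0.25] pointing down, gripper open.
Joint ranges: [-3.01, 3.01], [-1.01, 2.22], [0.06, 2.58], [-1.02, 4.17], [0.09, 2.62], [-3.14, 3.14]. Speed limits (rad/s): [2.57, 2.57, 3.14, 3.14, 3.14, 3.14].

### API

Orientations are given as a rotation vector (axis times angle).
In Python, from station import ctrl gives the robot as it stands.
- The arm moves only by the tool step_arm, never from a script. Its argument "targets" is a list of rows, each an object with "travel": the shift along the world's x, y, z as a fraction of full scale, a list of three; "angular": the turn, a rotation vector about the world's x, y, z as a fraction of full scale, a list of three; "gripper": the opening, from 0 (shut) to 1 (fully open). In form: [{"travel": [x, y, z], "angular": [rx, ry, rz], "gripper": gripper}, ...]. A call has 1 to 10 rows; each row is the pose to reach, as a shift and turn from the pose commanded when the call began; what a row does not reach only later rows make up. Full scale, the value 1, is 0.6 m for a shift and pi/4 rad for a turn. A row lasts 1/10 s, in which the tool goes at most 50 mm and 8.59 degrees, less where a joint would pass 70% of its speed; a pose out of reach is approached as far as the arm can. A call with a number of a shift or a turn outside -1 to 1 is refused whole. A call with a gripper value outside its range is refused whole. The fingers move at their own pace and stop on an object; "squeeze" is the grip in N (left out, the last holds). Time passes only in rows, so rows that repeat a pose let the fingers close. It gives the time, the measured TCP pose, the force, the opening and the grip force at its end, in the units of the state.
- ctrl.get_obs(): the state, without advancing time (a new reading comes with each control period).
- ctrl.get_image(name): name is "side" or "top" or "wrist"; returns a dict with "img" (420x560x3 uint8, red, green, blue), "fx", "fy", "cx", "cy" (pixels), "rvec" (rotation vector, rad) and "tvec" (3), from world to camera coordinates, as OpenCV has them. Camera axes: x right, y down, z forward; pixel columns grow to the right and rows downward; lengths in m; the calibration is good to about 2 mm. A picture is of the moment at which its call begins. There is no depth.
- ctrl.finish_job(): hands the job in; it is judged then, once.
The state is a dict: "t": time; "q": joint angles; "dq": joint speeds; "effort": joint torques, N m; "tool_pos": TCP position; "tool_rot": TCP orientation; "contact_force": force on the tool from outside, world axes, zero at the start; "wrist_torque": the same for the moment, N m; "opening": finger opening in m; "grip_force": force on a finger pad.
Only numpy, scipy, OpenCV 4.12 (cv2) and the standard library are available. Lean on these libraries where they do the work, as an engineer would, in place of code of your own. Each camera call takes 0.05 s, during which the arm holds its last target. There are 200 camera calls.

### The job

Unlock the blue-lidded sample safe behind the low clear guard: pick up the hooked rod, reach it over the guard, hook it behind the yellow tab of the blue safe's bolt and draw the bolt fully towards the robot's side of the bench. Keep the gripper itself away from that bolt and leave the orange safe locked. Then stand the rod back on its foot on the bench, all of it on the robot's side of the guard, and let go.

Things in the scene. Friction and masses are not known exactly. Their poses are not given: they have to be found in the camera images.
- hook_rod: Hooked rod, 0.22 kg, standing loose on its foot, crosswise. Origin: underside of the foot, below the handle's centre; z up, x towards the hook. Green handle 90 long (x), 22 wide, 8 to 72 above the bench; black foot 80 x 44 x 8. Steel rod, diameter 10, axis at height 65, runs to x = 280, then bends straight down to 1 above the bench. The grey-handled rod with a ball end is a bystander.
- hook_tip (a point): Lowest point of the hook's down-turned end, at (280, 0, 1) mm in the rod's frame; axes as the rod's.
- blue_tab (a point): Centre of the yellow tab on the blue safe's bolt; moves with the bolt. Upright plate 8 thick (x), 50 wide (y), top 23 above this point. Axes: z up, x away from the robot along the bolt; it is drawn towards -x. The safe is a fixed white box with a blue lid, 184 (x) x 154, lid top 25 below this point (100 above the bench). The TCP must stay over 120 mm from this point.
- blue_bolt (a joint): Travel of the blue safe's bolt, m: 0 locked (starts 0 to 0.006), 0.05 fully drawn, at its stop; about 2.5 N friction, stays where left. Behind the tab (+x) its flat bar's top is 17 below the tab's centre; from 65 mm behind the locked tab a low bridge covers it, top 10 below the tab's centre. The hook goes down between, tip 5 to 14 below the tab's centre.
- orange_bolt (a joint): Travel of the same bolt on the orange-lidded safe, an otherwise identical fixed box beside the blue one (either may be on the left); starts 0 to 0.006 and must stay locked.
- guard: Fixed low clear guard between the robot and the safes: upright panel 6 thick (x), 640 wide (y), with a yellow strip along its top edge 110 above the bench; its feet reach 15 either side. Origin: centre of its underside; x points away from the robot.
Mind the look-alikes: they are no part of the job. What is shaped like the part that bears blue_tab but brown or turquoise is not meant.

How it is judged:
By the outcome, as a careful person would: the job done as asked, in the order asked, and still so for the second after the job is handed in, with the robot touching nothing.
It also fails if it takes over 54 s, if anything falls off the work surface, if the arm or the gripper's body presses on something with over 40 N, if the wrist force passes 120 N, or if a joint passes its speed limit or range.

## Working session

There is one attempt and no reset: what is moved stays moved. The work goes in short steps, Python scripts to look and compute and a tool call to move; the robot and the scene stay as the last step left them, time stands still between calls to the robot, and variables do not carry over. Pictures are saved under pics/ and viewed, at most 10 in all, crops included, and the job is handed in when it is done.

Besides the shell and the picture viewer there is one more tool, called after "Call:" as name(argument=value, ...), one argument or row to a line, values as JSON. step_arm: Moves the arm, as the interface text tells. Its arguments: {"type":"object","properties":{"targets":{"type":"array"},"squeeze":{"type":"number"}},"required":["targets"]}

```bash
mkdir -p pics
cat > h.py <<'E'
import numpy as np,cv2,json
from station import ctrl
def snap(n,f):
    d=ctrl.get_image(n); cv2.imwrite(f'pics/{f}.png',d['img'][:,:,::-1])
    json.dump({k:(np.array(v).tolist()) for k,v in d.items() if k!='img'},open(f'pics/{f}.json','w'))
def cam(f):
    d=json.load(open(f'pics/{f}.json')); R=cv2.Rodrigues(np.array(d['rvec']))[0]; t=np.array(d['tvec']).ravel()
    return d,R,t
def ray(f,u,v):
    d,R,t=cam(f); r=R.T@np.array([(u-d['cx'])/d['fx'],(v-d['cy'])/d['fy'],1]); return -R.T@t,r
def onz(f,u,v,z):
    c,r=ray(f,u,v); return c+r*(z-c[2])/r[2]
def tri(*obs):
    A=np.zeros((3,3));b=np.zeros(3)
    L=[ray(*o) for o in obs]
    for c,r in L:
        r=r/np.linalg.norm(r);P=np.eye(3)-np.outer(r,r);A+=P;b+=P@c
    x=np.linalg.solve(A,b); return x,[proj(o[0],x)-np.array(o[1:]) for o in obs]
def proj(f,x):
    d,R,t=cam(f); p=R@np.array(x)+t; return np.array([d['fx']*p[0]/p[2]+d['cx'],d['fy']*p[1]/p[2]+d['cy']])
E
python3 - <<'E'
from h import *
for n in('top','side'): snap(n,n+'0')
for n in('top0','side0'):
    d,R,t=cam(n); print(n,d['fx'],-R.T@t,R[2])
a=[cv2.imread(f'pics/{n}0.png') for n in('top','side')]
for n,i in zip(('top','side'),a): cv2.imwrite(f'pics/{n}0b.png',cv2.resize(i,(800,600),interpolation=cv2.INTER_CUBIC))
o=ctrl.get_obs();print(o)
E
```

```text
top0 495.3223228504454 [0.30734165 0.07982177 1.42261827] [ 0.1848368   0.00316582 -0.98276413]
side0 458.2587783188991 [-0.02563805  0.91304117  0.74822517] [ 0.47860885 -0.6996507  -0.53049267]
{'t': 0.1, 'q': array([-1.45799336e+00,  5.32691747e-02,  1.61415510e+00, -2.91069962e-05,
        1.47602746e+00, -1.19002814e-01]), 'dq': array([-0.00090995, -0.00064854, -0.00448488,  0.00051136, -0.0027651 ,
        0.00050461]), 'effort': array([ 2.92647110e-04, -3.94904995e+01, -3.71365178e+01, -1.53100414e-04,
        3.91585272e-03,  3.83813685e-06]), 'tool_pos': array([ 0.14351507, -0.60774832,  0.24890032]), 'tool_rot': array([-3.11866781e+00, -3.63094322e-01,  3.64376674e-05]), 'contact_force': array([-0.29197753,  0.41509169, -0.45371841]), 'wrist_torque': array([-0.02139223, -0.01521046, -0.02859195]), 'grip_force': 0.0, 'opening': 0.08539692609097423}
```

View pics/top0b.png

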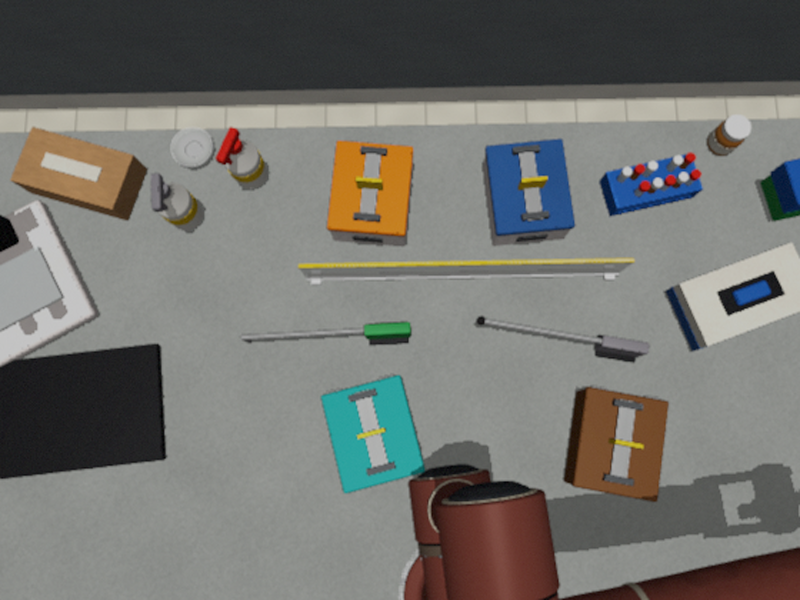

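View pics/side0b.png

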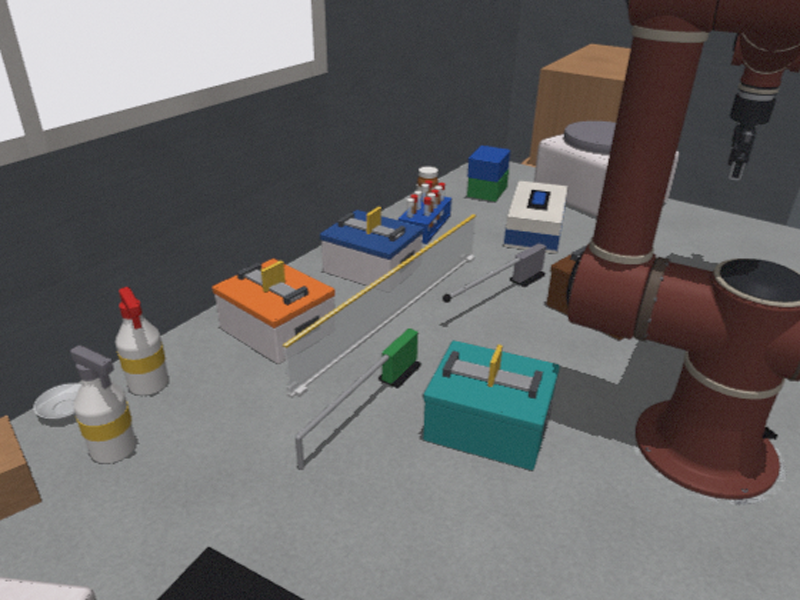

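Run:
```python
from h import *
t=cv2.imread('pics/top0.png');s=cv2.imread('pics/side0.png')
def c(i,x,y,w,h,k): return cv2.resize(i[y:y+h,x:x+w],(w*k,h*k),interpolation=cv2.INTER_CUBIC)
cv2.imwrite('pics/c1.png',np.vstack([np.hstack([c(t,330,90,80,60,5),c(s,225,130,80,60,5)]),c(t,165,210,133,50,6)[:,:800]]))
cv2.imwrite('pics/c2.png',np.hstack([c(s,200,225,100,110,5),c(t,205,150,50,110,5)]))
```

```text
Traceback (most recent call last):
ValueError: all the input array dimensions except for the concatenation axis must match exactly, but along dimension 1, the array at index 0 has size 800 and the array at index 1 has size 798
```

Run:
```python
from h import *
t=cv2.imread('pics/top0.png');s=cv2.imread('pics/side0.png')
def c(i,x,y,w,h,k): return cv2.resize(i[y:y+h,x:x+w],(w*k,h*k),interpolation=cv2.INTER_CUBIC)
cv2.imwrite('pics/c1.png',np.vstack([np.hstack([c(t,330,90,80,60,5),c(s,225,130,80,60,5)]),c(t,165,210,134,50,6)[:,:800]]))
cv2.imwrite('pics/c2.png',np.hstack([c(s,200,225,100,110,5),c(t,205,150,50,110,5)]))
```

```text
(no output)
```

View pics/c1.png

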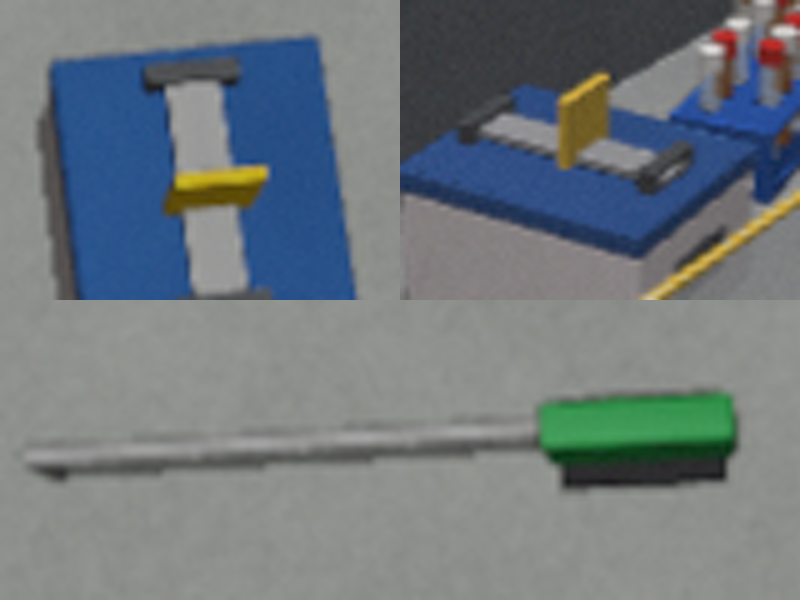

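View pics/c2.png

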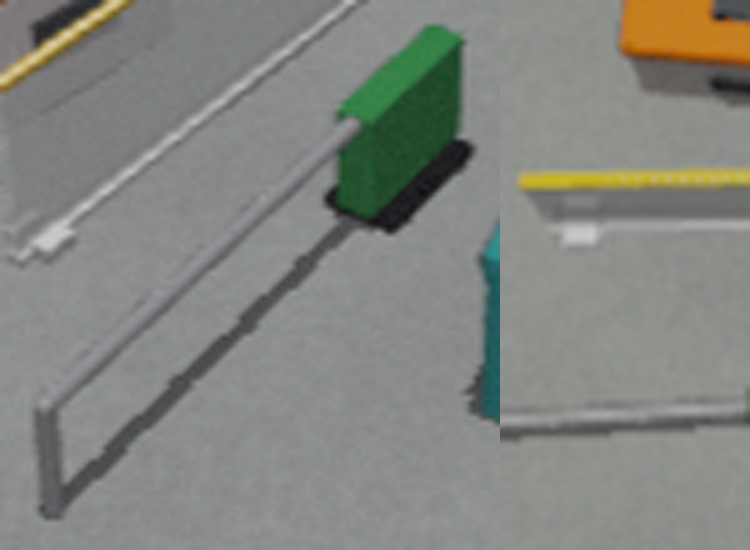

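Run:
```python
from h import *
np.set_printoptions(precision=4,suppress=True)
def P(f,x0,y0,k,u,v): return (f,x0+u/k-.5+.5/k,y0+v/k-.5+.5/k)
A=lambda u,v:P('top0',330,90,5,u,v)
B=lambda u,v:P('side0',225,130,5,u-400,v)
C=lambda u,v:P('top0',165,210,6,u,v-300)
D=lambda u,v:P('side0',200,225,5,u,v)
E=lambda u,v:P('top0',205,150,5,u-500,v)
print('tabtop',tri(A(221,177),B(584,88)))
for n,z,L in(('tabtop',.148,[(178,173),(268,167),(266,180),(172,187)]),('lid',.1,[(52,62),(316,38),(357,299)]),('bridge',.115,[(190,73)]),):
  for p in L: print(n,p,onz(*A(*p),z))
print('tabtop side',onz(*B(584,88),.148), onz(*A(221,177),.148))
print('handle',tri(C(637,421),D(402,74)),onz(*C(637,421),.072),onz(*D(402,74),.072))
for p in((542,403),(733,395),(540,447),(733,440)): print('hc',onz(*C(*p),.072))
print('bend',tri(C(30,453),D(45,405)),'tip',onz(*D(50,510),.001))
print('guard L',onz(*E(520,180),.11),'R',onz('top0',633*.7,261*.7,.11))
print('bystander handle',onz('top0',623*.7,344*.7,.07))
print('teal',[onz('top0',a*.7,b*.7,.1)[:2] for a,b in((322,396),(400,376),(423,470))])
```

```text
tabtop (array([ 0.7739, -0.1558,  0.145 ]), [array([0.1302, 0.2192]), array([-0.2122, -0.0509])])
tabtop (178, 173) [ 0.7762 -0.1318  0.148 ]
tabtop (268, 167) [ 0.7786 -0.1806  0.148 ]
tabtop (266, 180) [ 0.7713 -0.1791  0.148 ]
tabtop (172, 187) [ 0.7683 -0.1282  0.148 ]
lid (52, 62) [ 0.8613 -0.0716  0.1   ]
lid (316, 38) [ 0.8727 -0.2216  0.1   ]
lid (357, 299) [ 0.7184 -0.2356  0.1   ]
bridge (190, 73) [ 0.8469 -0.1467  0.115 ]
tabtop side [ 0.7692 -0.1506  0.148 ] [ 0.7735 -0.1549  0.148 ]
handle (array([0.5041, 0.1294, 0.0667]), [array([0.136 , 0.2489]), array([-0.3027, -0.0608])]) [0.504  0.1295 0.072 ] [0.4991 0.1353 0.072 ]
hc [0.5131 0.1731 0.072 ]
hc [0.5152 0.0853 0.072 ]
hc [0.4928 0.1741 0.072 ]
hc [0.4944 0.0856 0.072 ]
bend (array([0.4942, 0.4093, 0.0632]), [array([0.3077, 0.4654]), array([-0.7178, -0.1584])]) tip [0.4944 0.4099 0.001 ]
guard L [0.6229 0.296  0.11  ] R [ 0.6189 -0.3418  0.11  ]
bystander handle [ 0.4654 -0.3232  0.07  ]
teal [array([0.3751, 0.2502]), array([0.4095, 0.1049]), array([0.2384, 0.0656])]
```

Call:
step_arm(
  targets=[
    {"travel": [0.05, 0.065, 0], "angular": [0, 0, 0.1], "gripper": 1},
    {"travel": [0.1, 0.13, 0], "angular": [0, 0, 0.2], "gripper": 1},
    {"travel": [0.15, 0.195, 0], "angular": [0, 0, 0.3], "gripper": 1},
    {"travel": [0.2, 0.26, 0], "angular": [0, 0, 0.4], "gripper": 1},
    {"travel": [0.26, 0.325, 0], "angular": [0, 0, 0.5], "gripper": 1},
    {"travel": [0.31, 0.39, 0], "angular": [0, 0, 0.6], "gripper": 1},
    {"travel": [0.36, 0.455, 0], "angular": [0, 0, 0.7], "gripper": 1},
    {"travel": [0.41, 0.52, 0], "angular": [0, 0, 0.8], "gripper": 1},
    {"travel": [0.46, 0.585, 0], "angular": [0, 0, 0.9], "gripper": 1},
    {"travel": [0.5, 0.64, 0], "angular": [0, 0, 1], "gripper": 1},
  ],
)

```text
t: 1.1
tool_pos: [0.4445, -0.2219, 0.2497]
tool_rot: [-2.74, -1.536, -0.0]
contact_force: [0.4, -0.2, -0.4]
opening: 0.0854
grip_force: 0.0
```

Call:
step_arm(
  targets=[
    {"travel": [0.01, 0.07, 0], "angular": [0, 0, 0.08], "gripper": 1},
    {"travel": [0.03, 0.14, 0], "angular": [0, 0, 0.17], "gripper": 1},
    {"travel": [0.04, 0.21, 0], "angular": [0, 0, 0.25], "gripper": 1},
    {"travel": [0.05, 0.28, 0], "angular": [0, 0, 0.33], "gripper": 1},
    {"travel": [0.06, 0.35, 0], "angular": [0, 0, 0.42], "gripper": 1},
    {"travel": [0.07, 0.42, 0], "angular": [0, 0, 0.5], "gripper": 1},
    {"travel": [0.08, 0.49, 0], "angular": [0, 0, 0.6], "gripper": 1},
    {"travel": [0.09, 0.56, 0], "angular": [0, 0, 0.7], "gripper": 1},
    {"travel": [0.1, 0.588, 0], "angular": [0, 0, 0.742], "gripper": 1},
    {"travel": [0.1, 0.588, 0], "angular": [0, 0, 0.742], "gripper": 1},
  ],
)

```text
t: 2.1
tool_pos: [0.5034, 0.1306, 0.2494]
tool_rot: [-2.184, -2.257, 0.001]
contact_force: [-0.2, -0.5, 0.3]
opening: 0.0851
grip_force: 0.0
```

Run:
```python
from h import *
snap('wrist','w1'); i=cv2.imread('pics/w1.png'); cv2.imwrite('pics/w1b.png',cv2.resize(i,(800,600),interpolation=cv2.INTER_CUBIC))
o=ctrl.get_obs(); print(o['tool_pos'],o['tool_rot'],o['q'])
for p in((.504,.129,.072),(.513,.0853,.072),(.494,.174,.072)): print(proj('w1',p)/.7)
```

```text
[0.5032505  0.12927343 0.24938013] [-2.18650200e+00 -2.25504256e+00  2.00554660e-03] [ 1.08335699e-01 -2.01451448e-01  1.85468598e+00 -3.76458702e-04
  1.48970605e+00  7.75055058e-02]
[405.75881884 273.58669112]
[416.55177516 335.26052856]
[392.61515872 204.93582031]
```

View pics/w1b.png

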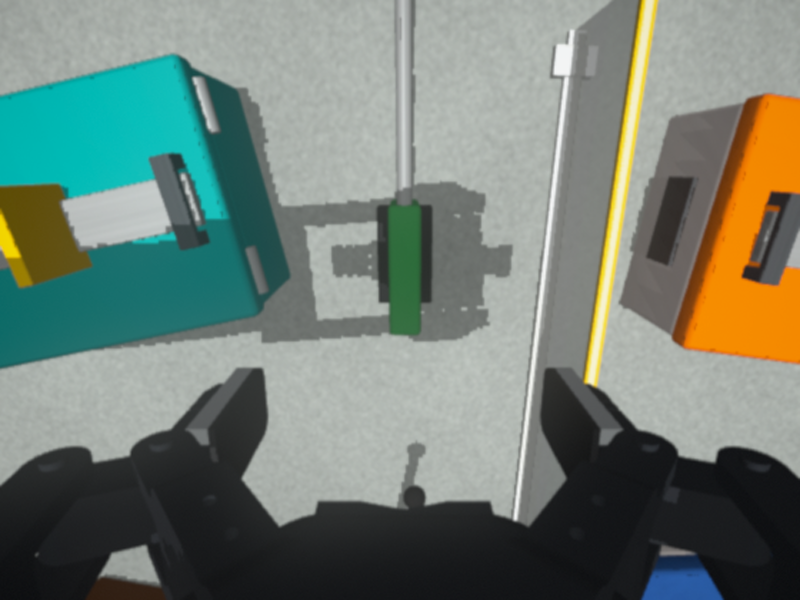

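Call:
step_arm(
  targets=[
    {"travel": [0.001, 0.004, -0.06], "angular": [0, 0, 0], "gripper": 1},
    {"travel": [0.001, 0.004, -0.12], "angular": [0, 0, 0], "gripper": 1},
    {"travel": [0.001, 0.004, -0.18], "angular": [0, 0, 0], "gripper": 1},
    {"travel": [0.001, 0.004, -0.24], "angular": [0, 0, 0], "gripper": 1},
    {"travel": [0.001, 0.004, -0.29], "angular": [0, 0, 0], "gripper": 1},
    {"travel": [0.001, 0.004, -0.33], "angular": [0, 0, 0], "gripper": 1},
    {"travel": [0.001, 0.004, -0.34], "angular": [0, 0, 0], "gripper": 1},
    {"travel": [0.001, 0.004, -0.34], "angular": [0, 0, 0], "gripper": 1},
  ],
)

```text
t: 2.95
tool_pos: [0.5033, 0.1299, 0.0451]
tool_rot: [-2.19, -2.251, 0.003]
contact_force: [0.9, 0.3, 1.5]
opening: 0.0856
grip_force: 0.0
```

Call:
step_arm(
  squeeze=80,
  targets=[
    {"travel": [0, 0, 0], "angular": [0, 0, 0], "gripper": 0},
    {"travel": [0, 0, 0], "angular": [0, 0, 0], "gripper": 0},
    {"travel": [0, 0, 0], "angular": [0, 0, 0], "gripper": 0},
    {"travel": [0, 0, 0], "angular": [0, 0, 0], "gripper": 0},
    {"travel": [0, 0, 0], "angular": [0, 0, 0], "gripper": 0},
    {"travel": [0, 0, 0], "angular": [0, 0, 0], "gripper": 0},
    {"travel": [0, 0, 0], "angular": [0, 0, 0], "gripper": 0},
    {"travel": [0, 0, 0], "angular": [0, 0, 0], "gripper": 0},
    {"travel": [0, 0, 0], "angular": [0, 0, 0], "gripper": 0},
    {"travel": [0, 0, 0], "angular": [0, 0, 0], "gripper": 0},
  ],
)

```text
t: 3.95
tool_pos: [0.505, 0.1311, 0.047]
tool_rot: [2.188, 2.253, 0.002]
contact_force: [0.5, 0.0, 5.0]
opening: 0.021
grip_force: 79.0
```

Call:
step_arm(
  targets=[
    {"travel": [0, 0, 0.03], "angular": [0, 0, 0], "gripper": 0},
    {"travel": [0, 0, 0.08], "angular": [0, 0, 0], "gripper": 0},
    {"travel": [0, 0, 0.14], "angular": [0, 0, 0], "gripper": 0},
    {"travel": [0, 0, 0.21], "angular": [0, 0, 0], "gripper": 0},
    {"travel": [0, 0, 0.28], "angular": [0, 0, 0], "gripper": 0},
    {"travel": [0, 0, 0.32], "angular": [0, 0, 0], "gripper": 0},
    {"travel": [0, 0, 0.33], "angular": [0, 0, 0], "gripper": 0},
  ],
)

```text
t: 4.65
tool_pos: [0.5054, 0.1311, 0.2471]
tool_rot: [2.186, 2.251, 0.006]
contact_force: [0.9, -0.1, -1.0]
opening: 0.0209
grip_force: 78.5
```

Call:
step_arm(
  targets=[
    {"travel": [0, -0.02, 0], "angular": [0, 0, -0.06], "gripper": 0},
    {"travel": [0, -0.05, 0], "angular": [0, 0, -0.15], "gripper": 0},
    {"travel": [0, -0.08, 0], "angular": [0, 0, -0.26], "gripper": 0},
    {"travel": [0, -0.11, 0], "angular": [0, 0, -0.37], "gripper": 0},
    {"travel": [0.01, -0.14, 0], "angular": [0, 0, -0.48], "gripper": 0},
    {"travel": [0.01, -0.17, 0], "angular": [0, 0, -0.59], "gripper": 0},
    {"travel": [0.01, -0.2, 0], "angular": [0, 0, -0.7], "gripper": 0},
    {"travel": [0.01, -0.23, 0], "angular": [0, 0, -0.81], "gripper": 0},
    {"travel": [0.01, -0.26, 0], "angular": [0, 0, -0.92], "gripper": 0},
    {"travel": [0.01, -0.28, 0], "angular": [0, 0, -1], "gripper": 0},
  ],
)

```text
t: 5.65
tool_pos: [0.5083, -0.0386, 0.24]
tool_rot: [-2.885, -1.234, 0.009]
contact_force: [1.4, -0.5, -2.0]
opening: 0.0212
grip_force: 78.5
```

Call:
step_arm(
  targets=[
    {"travel": [0, -0.03, 0], "angular": [0, 0, -0.11], "gripper": 0},
    {"travel": [0, -0.06, 0], "angular": [0, 0, -0.22], "gripper": 0},
    {"travel": [0.01, -0.09, 0], "angular": [0, 0, -0.33], "gripper": 0},
    {"travel": [0.01, -0.12, 0], "angular": [0, 0, -0.44], "gripper": 0},
    {"travel": [0.01, -0.15, 0], "angular": [0, 0, -0.55], "gripper": 0},
    {"travel": [0.01, -0.18, 0], "angular": [0, 0, -0.66], "gripper": 0},
    {"travel": [0.01, -0.2, 0], "angular": [0, 0, -0.77], "gripper": 0},
    {"travel": [0.012, -0.22, 0], "angular": [0, 0, -0.87], "gripper": 0},
    {"travel": [0.012, -0.23, 0], "angular": [0, 0, -0.933], "gripper": 0},
    {"travel": [0.012, -0.23, 0], "angular": [0, 0, -0.933], "gripper": 0},
  ],
)

```text
t: 6.65
tool_pos: [0.5156, -0.1757, 0.2402]
tool_rot: [-3.137, -0.124, 0.009]
contact_force: [0.6, -1.2, -2.1]
opening: 0.021
grip_force: 78.5
```

Run:
```python
from h import *
o=ctrl.get_obs(); print(o['tool_pos'],o['tool_rot'],o['grip_force'],o['contact_force'])
snap('top','t2');snap('side','s2')
t=cv2.imread('pics/t2.png');s=cv2.imread('pics/s2.png')
def c(i,x,y,w,h,k): return cv2.resize(i[y:y+h,x:x+w],(w*k,h*k),interpolation=cv2.INTER_CUBIC)
p=o['tool_pos']; tip=p+.28*np.array([.9966,.082,0])
for f in('t2','s2'): print(proj(f,p),[proj(f,tip+np.array([0,0,z])) for z in(.018,-.045)])
cv2.imwrite('pics/c3.png',np.hstack([c(t,335,80,80,120,5),c(s,200,60,80,120,5)]))
```

```text
[ 0.51556256 -0.17574889  0.24018941] [-3.13657161 -0.12356799  0.00877063] 78.50523233413696 [ 0.55993576 -1.19300696 -2.05507068]
[394.03151808 212.75763316] [array([379.86898368, 101.39747935]), array([375.58063962, 110.987886  ])]
[338.88660898 136.37543429] [array([254.91600378, 111.69403156]), array([255.19455529, 131.0665767 ])]
```

View pics/c3.png

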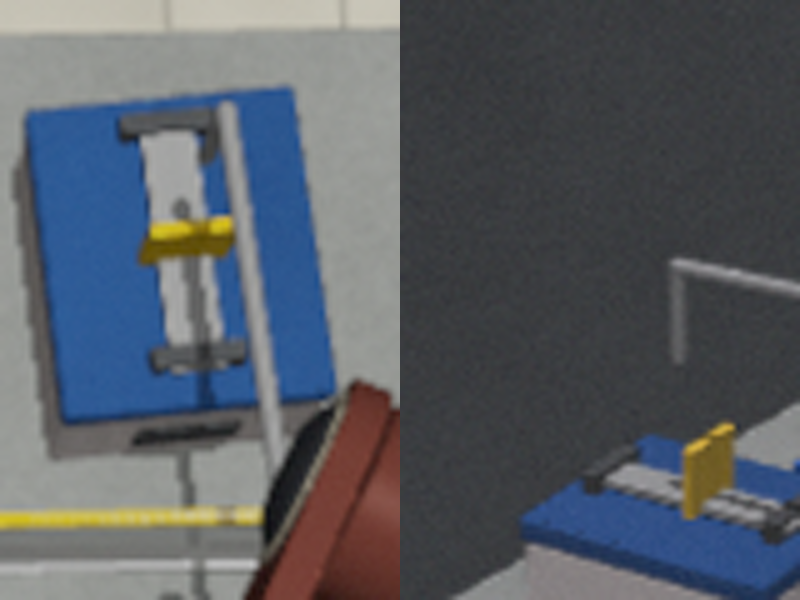

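Call:
step_arm(
  targets=[
    {"travel": [0, 0, -0.03], "angular": [0, 0, 0], "gripper": 0},
    {"travel": [0, 0, -0.06], "angular": [0, 0, 0], "gripper": 0},
    {"travel": [0, 0, -0.09], "angular": [0, 0, 0], "gripper": 0},
    {"travel": [0, 0, -0.11], "angular": [0, 0, 0], "gripper": 0},
    {"travel": [0, 0, -0.12], "angular": [0, 0, 0], "gripper": 0},
    {"travel": [0, 0, -0.13], "angular": [0, 0, 0], "gripper": 0},
    {"travel": [0, 0, -0.13], "angular": [0, 0, 0], "gripper": 0},
    {"travel": [0, 0, -0.13], "angular": [0, 0, 0], "gripper": 0},
  ],
)

```text
t: 7.55
tool_pos: [0.5178, -0.1752, 0.1667]
tool_rot: [3.138, 0.129, 0.002]
contact_force: [-0.8, -0.4, -1.2]
opening: 0.0211
grip_force: 78.5
```

Run:
```python
from h import *
o=ctrl.get_obs(); print(o['tool_pos'],o['tool_rot'],o['grip_force'],o['contact_force'],o['wrist_torque'])
snap('top','t3');snap('side','s3')
t=cv2.imread('pics/t3.png');s=cv2.imread('pics/s3.png')
def c(i,x,y,w,h,k): return cv2.resize(i[y:y+h,x:x+w],(w*k,h*k),interpolation=cv2.INTER_CUBIC)
cv2.imwrite('pics/c4.png',np.hstack([c(t,345,90,50,75,8),c(s,235,110,50,75,8)]))
```

```text
[ 0.51776273 -0.17524033  0.16668487] [3.13846559e+00 1.28511084e-01 1.50996987e-03] 78.50362300872803 [-0.81170289 -0.38713453 -1.21655581] [-0.02902428 -0.02032332  0.01062913]
```

View pics/c4.png

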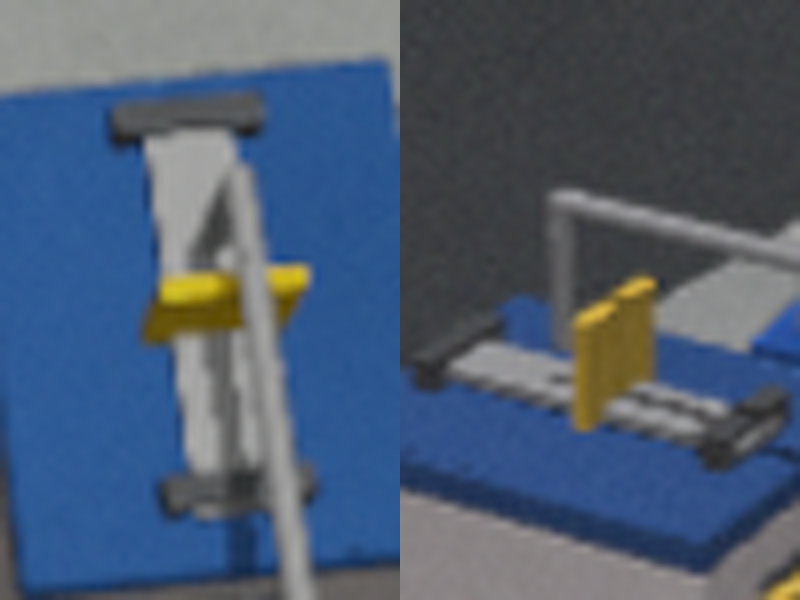

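Run:
```python
from h import *
o=ctrl.get_obs(); print(o['tool_pos'],o['q'])
print([(z,proj('s3',(.797,-.152,z))[1].round(2),proj('s2',(.795,-.153,z+.075))[1].round(2)) for z in (.11,.115,.12,.125)])
for b in (.16,.165,.170,.175,.18,.185,.19): print(b,proj('s3',(.797,-.152,b)).round(1),proj('t3',(.8,-.152,b)).round(1))
# tab corners for same-bias check
print([(z,proj('s3',(.772,-.154,z)).round(1)) for z in(.108,.14,.148)])
```

```text
[ 0.51791879 -0.17530767  0.16700902] [-4.62519367e-01 -6.89331403e-02  1.87560222e+00  3.63963570e-05
  1.33321164e+00  1.02643218e+00]
[(0.11, np.float64(155.76), np.float64(134.07)), (0.115, np.float64(154.35), np.float64(132.57)), (0.12, np.float64(152.93), np.float64(131.07)), (0.125, np.float64(151.51), np.float64(129.57))]
0.16 [254.6 141.4] [373.  114.1]
0.165 [254.6 139.9] [373.3 113.4]
0.17 [254.5 138.5] [373.6 112.7]
0.175 [254.5 137. ] [373.9 112. ]
0.18 [254.5 135.5] [374.2 111.2]
0.185 [254.5 134. ] [374.5 110.5]
0.19 [254.5 132.5] [374.8 109.8]
[(0.108, array([261.4, 158.1])), (0.14, array([261.4, 148.9])), (0.148, array([261.3, 146.6]))]
```

Call:
step_arm(
  targets=[
    {"travel": [0, 0, -0.004], "angular": [0, 0, 0], "gripper": 0},
    {"travel": [0, 0, -0.008], "angular": [0, 0, 0], "gripper": 0},
    {"travel": [0, 0, -0.008], "angular": [0, 0, 0], "gripper": 0},
    {"travel": [-0.01, -0.001, -0.008], "angular": [0, 0, 0], "gripper": 0},
    {"travel": [-0.02, -0.002, -0.008], "angular": [0, 0, 0], "gripper": 0},
    {"travel": [-0.03, -0.0025, -0.008], "angular": [0, 0, 0], "gripper": 0},
    {"travel": [-0.04, -0.003, -0.008], "angular": [0, 0, 0], "gripper": 0},
    {"travel": [-0.05, -0.004, -0.008], "angular": [0, 0, 0], "gripper": 0},
  ],
)

```text
t: 8.45
tool_pos: [0.487, -0.1775, 0.1614]
tool_rot: [3.139, 0.128, 0.001]
contact_force: [2.3, -0.0, -2.9]
opening: 0.0213
grip_force: 78.2
```

Call:
step_arm(
  targets=[
    {"travel": [-0.01, -0.001, 0], "angular": [0, 0, 0], "gripper": 0},
    {"travel": [-0.02, -0.002, 0], "angular": [0, 0, 0], "gripper": 0},
    {"travel": [-0.03, -0.0025, 0], "angular": [0, 0, 0], "gripper": 0},
    {"travel": [-0.04, -0.003, 0], "angular": [0, 0, 0], "gripper": 0},
    {"travel": [-0.045, -0.004, 0], "angular": [0, 0, 0], "gripper": 0},
  ],
)

```text
t: 8.95
tool_pos: [0.4599, -0.1799, 0.1613]
tool_rot: [3.139, 0.128, 0.0]
contact_force: [3.1, 0.3, -3.0]
opening: 0.0211
grip_force: 78.4
```

Call:
step_arm(
  targets=[
    {"travel": [-0.004, 0, 0], "angular": [0, 0, 0], "gripper": 0},
    {"travel": [-0.008, -0.001, 0], "angular": [0, 0, 0], "gripper": 0},
    {"travel": [-0.008, -0.001, 0], "angular": [0, 0, 0], "gripper": 0},
  ],
)

```text
t: 9.25
tool_pos: [0.4584, -0.1803, 0.1623]
tool_rot: [3.139, 0.129, 0.014]
contact_force: [13.8, 2.0, -4.4]
opening: 0.0211
grip_force: 78.9
```

Call:
step_arm(
  targets=[
    {"travel": [-0.004, 0, 0], "angular": [0, 0, 0], "gripper": 0},
    {"travel": [-0.006, -0.001, 0], "angular": [0, 0, 0], "gripper": 0},
    {"travel": [-0.006, -0.001, 0], "angular": [0, 0, 0], "gripper": 0},
  ],
)

```text
t: 9.55
tool_pos: [0.4582, -0.1807, 0.1636]
tool_rot: [3.138, 0.13, 0.029]
contact_force: [27.9, 3.1, -8.2]
opening: 0.0211
grip_force: 78.5
```

Call:
step_arm(
  targets=[
    {"travel": [0.01, 0.001, 0], "angular": [0, 0, 0], "gripper": 0},
    {"travel": [0.02, 0.002, 0], "angular": [0, 0, 0], "gripper": 0},
    {"travel": [0.03, 0.003, 0], "angular": [0, 0, 0], "gripper": 0},
    {"travel": [0.03, 0.003, 0], "angular": [0, 0, 0], "gripper": 0},
  ],
)

```text
t: 9.95
tool_pos: [0.4701, -0.1792, 0.1609]
tool_rot: [-3.139, -0.129, 0.002]
contact_force: [-0.5, -0.4, -2.3]
opening: 0.0211
grip_force: 79.5
```

Run:
```python
from h import *
o=ctrl.get_obs(); print(o['tool_pos'],o['tool_rot'],o['contact_force'])
snap('top','t4');snap('side','s4')
t=cv2.imread('pics/t4.png');s=cv2.imread('pics/s4.png')
def c(i,x,y,w,h,k): return cv2.resize(i[y:y+h,x:x+w],(w*k,h*k),interpolation=cv2.INTER_CUBIC)
cv2.imwrite('pics/c5.png',np.hstack([c(t,330,90,80,120,5),c(s,225,90,80,120,5)]))
```

```text
[ 0.47006682 -0.17921161  0.16089661] [-3.13860208e+00 -1.28981893e-01  1.69729298e-03] [-0.52659406 -0.40318079 -2.26686473]
```

View pics/c5.png

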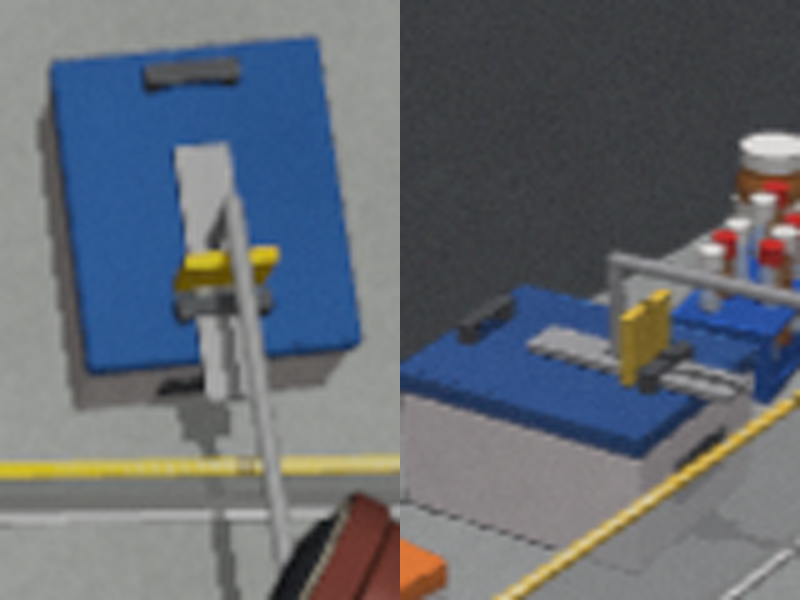

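Run:
```python
from h import *
a=onz('top0',330+221/5,90+177/5,.148);b=onz('t4',330+229/5,90+258/5,.148);print(a,b,np.linalg.norm(a-b))
```

```text
[ 0.77231362 -0.15593299  0.148     ] [ 0.72657548 -0.15794023  0.148     ] 0.04578216703272513
```

Call:
step_arm(
  targets=[
    {"travel": [0, 0, 0.02], "angular": [0, 0, 0], "gripper": 0},
    {"travel": [0, 0, 0.05], "angular": [0, 0, 0], "gripper": 0},
    {"travel": [0, 0, 0.09], "angular": [0, 0, 0], "gripper": 0},
    {"travel": [0, 0, 0.12], "angular": [0, 0, 0], "gripper": 0},
    {"travel": [0, 0, 0.14], "angular": [0, 0, 0], "gripper": 0},
    {"travel": [0, 0, 0.14], "angular": [0, 0, 0], "gripper": 0},
  ],
)

```text
t: 10.65
tool_pos: [0.4709, -0.1799, 0.2481]
tool_rot: [3.136, 0.128, 0.006]
contact_force: [-1.1, -0.6, -1.7]
opening: 0.0214
grip_force: 79.5
```

Call:
step_arm(
  targets=[
    {"travel": [0, 0.02, 0], "angular": [0, 0, 0.06], "gripper": 0},
    {"travel": [0.01, 0.05, 0], "angular": [0, 0, 0.15], "gripper": 0},
    {"travel": [0.01, 0.08, 0], "angular": [0, 0, 0.26], "gripper": 0},
    {"travel": [0.02, 0.11, 0], "angular": [0, 0, 0.37], "gripper": 0},
    {"travel": [0.02, 0.14, 0], "angular": [0, 0, 0.48], "gripper": 0},
    {"travel": [0.03, 0.17, 0], "angular": [0, 0, 0.59], "gripper": 0},
    {"travel": [0.03, 0.2, 0], "angular": [0, 0, 0.7], "gripper": 0},
    {"travel": [0.04, 0.23, 0], "angular": [0, 0, 0.81], "gripper": 0},
    {"travel": [0.04, 0.26, 0], "angular": [0, 0, 0.92], "gripper": 0},
    {"travel": [0.04, 0.28, 0], "angular": [0, 0, 1], "gripper": 0},
  ],
)

```text
t: 11.65
tool_pos: [0.4929, -0.0093, 0.2433]
tool_rot: [-2.845, -1.328, 0.004]
contact_force: [0.4, -0.3, -1.0]
opening: 0.0211
grip_force: 79.4
```

Call:
step_arm(
  targets=[
    {"travel": [0, 0.03, 0], "angular": [0, 0, 0.11], "gripper": 0},
    {"travel": [0.01, 0.06, 0], "angular": [0, 0, 0.22], "gripper": 0},
    {"travel": [0.01, 0.09, 0], "angular": [0, 0, 0.33], "gripper": 0},
    {"travel": [0.01, 0.12, 0], "angular": [0, 0, 0.44], "gripper": 0},
    {"travel": [0.02, 0.15, 0], "angular": [0, 0, 0.55], "gripper": 0},
    {"travel": [0.02, 0.18, 0], "angular": [0, 0, 0.66], "gripper": 0},
    {"travel": [0.02, 0.21, 0], "angular": [0, 0, 0.77], "gripper": 0},
    {"travel": [0.02, 0.23, 0], "angular": [0, 0, 0.87], "gripper": 0},
    {"travel": [0.02, 0.235, 0], "angular": [0, 0, 0.933], "gripper": 0},
    {"travel": [0.02, 0.235, 0], "angular": [0, 0, 0.933], "gripper": 0},
  ],
)

```text
t: 12.65
tool_pos: [0.5047, 0.1308, 0.2434]
tool_rot: [-2.184, -2.255, 0.004]
contact_force: [-0.1, -0.9, -2.1]
opening: 0.0209
grip_force: 79.4
```

Run:
```python
from h import *
snap('side','s5')
s=cv2.imread('pics/s5.png')
o=ctrl.get_obs(); print(o['tool_pos'],o['tool_rot'],o['contact_force'],o['wrist_torque'])
cv2.imwrite('pics/c6.png',cv2.resize(s,(800,600)))
p=o['tool_pos'];print([proj('s5',p+np.array(d))/.7 for d in((-.008,.28,.018),(-.008,.28,-.045))])
```

```text
[0.50488661 0.13032737 0.24363756] [-2.18627918 -2.25353835  0.00338058] [-0.30130412 -0.38074411 -2.02261082] [-0.00275281 -0.0129589  -0.0075918 ]
[array([284.60543175, 324.69235407]), array([288.21952684, 362.86584809])]
```

View pics/c6.png

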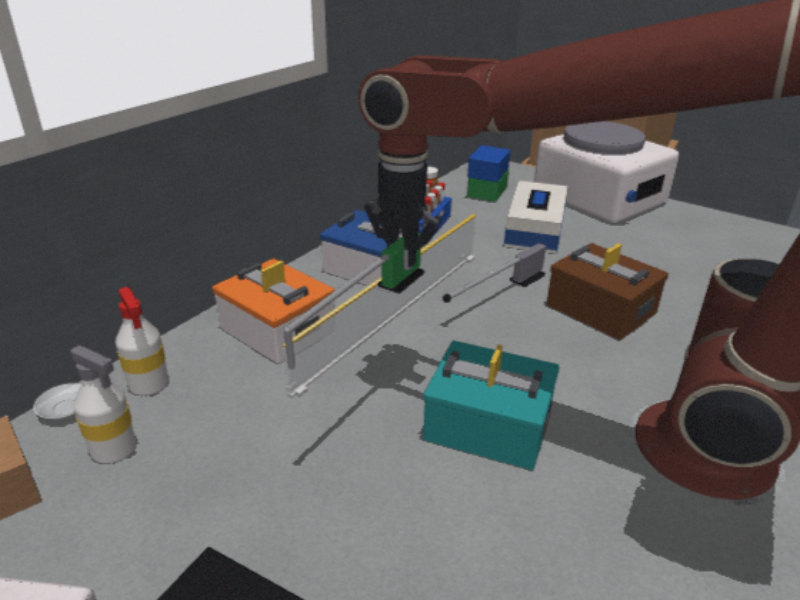

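Call:
step_arm(
  targets=[
    {"travel": [0, 0, -0.05], "angular": [0, 0, 0], "gripper": 0},
    {"travel": [0, 0, -0.11], "angular": [0, 0, 0], "gripper": 0},
    {"travel": [0, 0, -0.17], "angular": [0, 0, 0], "gripper": 0},
    {"travel": [0, 0, -0.23], "angular": [0, 0, 0], "gripper": 0},
    {"travel": [0, 0, -0.27], "angular": [0, 0, 0], "gripper": 0},
    {"travel": [0, 0, -0.29], "angular": [0, 0, 0], "gripper": 0},
    {"travel": [0, 0, -0.305], "angular": [0, 0, 0], "gripper": 0},
    {"travel": [0, 0, -0.315], "angular": [0, 0, 0], "gripper": 0},
    {"travel": [0, 0, -0.32], "angular": [0, 0, 0], "gripper": 0},
    {"travel": [0, 0, -0.32], "angular": [0, 0, 0], "gripper": 0},
  ],
)

```text
t: 13.7
tool_pos: [0.5065, 0.1298, 0.0539]
tool_rot: [2.188, 2.253, 0.001]
contact_force: [-0.1, 0.3, -1.3]
opening: 0.021
grip_force: 79.6
```

Call:
step_arm(
  targets=[
    {"travel": [0, 0, -0.003], "angular": [0, 0, 0], "gripper": 0},
    {"travel": [0, 0, -0.006], "angular": [0, 0, 0], "gripper": 0},
    {"travel": [0, 0, -0.006], "angular": [0, 0, 0], "gripper": 0},
  ],
)

```text
t: 14.0
tool_pos: [0.5065, 0.1299, 0.0501]
tool_rot: [2.189, 2.253, 0.002]
contact_force: [1.3, -0.9, 0.3]
opening: 0.0213
grip_force: 79.7
```

Call:
step_arm(
  targets=[
    {"travel": [0, 0, -0.002], "angular": [0, 0, 0], "gripper": 0},
    {"travel": [0, 0, -0.004], "angular": [0, 0, 0], "gripper": 0},
    {"travel": [0, 0, -0.004], "angular": [0, 0, 0], "gripper": 0},
  ],
)

```text
t: 14.3
tool_pos: [0.5062, 0.13, 0.0475]
tool_rot: [-2.189, -2.253, -0.002]
contact_force: [-0.7, 0.8, 2.0]
opening: 0.021
grip_force: 79.8
```

Call:
step_arm(
  targets=[
    {"travel": [0, 0, -0.002], "angular": [0, 0, 0], "gripper": 0},
    {"travel": [0, 0, -0.004], "angular": [0, 0, 0], "gripper": 0},
    {"travel": [0, 0, -0.004], "angular": [0, 0, 0], "gripper": 0},
  ],
)

```text
t: 14.6
tool_pos: [0.5065, 0.13, 0.0471]
tool_rot: [-2.188, -2.254, 0.001]
contact_force: [-7.5, -1.7, 14.4]
opening: 0.0211
grip_force: 81.9
```

Call:
step_arm(
  targets=[
    {"travel": [0, 0, 0.003], "angular": [0, 0, 0], "gripper": 0},
    {"travel": [0, 0, 0.003], "angular": [0, 0, 0], "gripper": 0},
    {"travel": [0, 0, 0.003], "angular": [0, 0, 0], "gripper": 1},
    {"travel": [0, 0, 0.003], "angular": [0, 0, 0], "gripper": 1},
    {"travel": [0, 0, 0.003], "angular": [0, 0, 0], "gripper": 1},
    {"travel": [0, 0, 0.003], "angular": [0, 0, 0], "gripper": 1},
    {"travel": [0, 0, 0.003], "angular": [0, 0, 0], "gripper": 1},
    {"travel": [0, 0, 0.003], "angular": [0, 0, 0], "gripper": 1},
    {"travel": [0, 0, 0.003], "angular": [0, 0, 0], "gripper": 1},
    {"travel": [0, 0, 0.003], "angular": [0, 0, 0], "gripper": 1},
  ],
)

```text
t: 15.6
tool_pos: [0.506, 0.1297, 0.0466]
tool_rot: [2.189, 2.254, 0.0]
contact_force: [-0.5, -0.4, 0.2]
opening: 0.0858
grip_force: 0.0
```

Call:
step_arm(
  targets=[
    {"travel": [0, 0, 0.03], "angular": [0, 0, 0], "gripper": 1},
    {"travel": [0, 0, 0.07], "angular": [0, 0, 0], "gripper": 1},
    {"travel": [0, 0, 0.12], "angular": [0, 0, 0], "gripper": 1},
    {"travel": [0, 0, 0.18], "angular": [0, 0, 0], "gripper": 1},
    {"travel": [0, 0, 0.24], "angular": [0, 0, 0], "gripper": 1},
    {"travel": [0, 0, 0.3], "angular": [0, 0, 0], "gripper": 1},
    {"travel": [0, 0, 0.35], "angular": [0, 0, 0], "gripper": 1},
    {"travel": [0, 0, 0.35], "angular": [0, 0, 0], "gripper": 1},
  ],
)

```text
t: 16.4
tool_pos: [0.5085, 0.13, 0.2628]
tool_rot: [2.184, 2.249, 0.012]
contact_force: [0.7, -0.2, 1.3]
opening: 0.0853
grip_force: 0.0
```

Run:
```python
from h import *
snap('side','s6');snap('top','t6')
cv2.imwrite('pics/c7.png',np.hstack([cv2.imread('pics/s6.png')[100:420,150:500],cv2.imread('pics/t6.png')[70:390,130:480]]))
print(ctrl.get_obs()['contact_force'])
```

```text
[-0.72806874  0.48915747 -0.14621398]
```

View pics/c7.png

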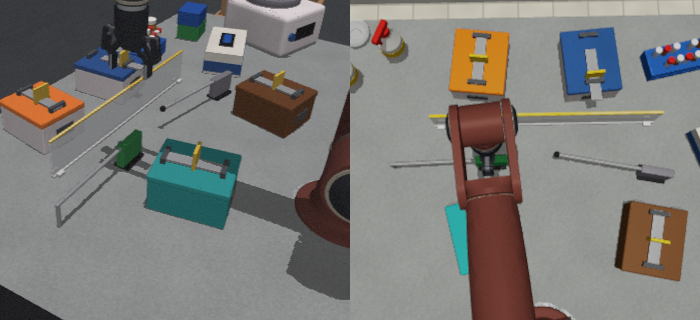

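The rod stands on its foot on the robot's side of the guard, at about (125,150) in the side half. The blue bolt is drawn (595,75) and the orange one is unchanged (478,58).

```bash
python3 -c "
from station import ctrl
print(ctrl.finish_job())"
```

```text
the job is handed in; nothing more can be done
None
```

The job is handed in at about 16.5 s of robot time: the blue bolt is drawn to its stop (about 46 mm of travel seen by camera, with the pull force rising sharply at the end), the orange safe was not touched, and the rod stands released on its foot on the robot's side of the guard.

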